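# Lay a standing carton down in its parts box and flip the lid shut

### The arm

A 6-joint arm with a two-finger parallel gripper is mounted at the origin on the work surface. World frame = base frame: x ahead of the robot, y to its left, z up, the work surface at z = 0. Lengths are in mm, angles in rad, forces in N, time in s.
With the tool pointing down it reaches from about 350 to 875 mm from the base axis. Payload 4.2 kg.
Tool frame: the origin (TCP) lies at the very end of the fingers, on their centre line; the grasp point (between the pads) lies 19 mm behind it; z points along the fingers, y is the line along which they close (so a half turn about z gives the same grasp; the last joint's range is limited). The gripper opens to 87 mm and grips with 3 to 60 N. Pads are 19 mm wide; open, the fingers measure 117 mm over their backs; the gripper's body (75 mm by 190 mm) begins 51 mm behind the grasp point.
Start: joints at [-0.918, 0.385, 0.008, 0, -1.194, -0.259], TCP at [239.826, -577.133, 222.55] pointing down, gripper open.
Joint ranges: [-3.14, 3.14], [-1.21, 2.06], [-1.07, 1.41], [-3.16, 2.05], [-2.99, -0.16], [-3.1, 3.1]. Speed limits (rad/s): [2.79, 2.79, 3.14, 3.14, 3.14, 3.14].

### API

Orientations are given as a unit quaternion [x, y, z, w].
In Python, from plant import r gives the robot as it stands.
- The arm moves only by the tool send_rows, never from a script. Its argument "rows" is a list of rows, each an object with "linear": the shift along the world's x, y, z in cm, a list of three; "delta_rot": the turn, a rotation vector about the world's x, y, z in rad, a list of three; "hand": the finger opening in cm, from 0 to 8.7. In form: [{"linear": [tx, ty, tz], "delta_rot": [ax, ay, az], "hand": hand}, ...]. A call has 1 to 12 rows; each row shifts and turns the commanded pose from where the row before left it; what a row does not reach is not made up. A row lasts 1/8 s, in which the tool goes at most 62.5 mm and 10.7 degrees, less where a joint would pass 70% of its speed; a pose out of reach is approached as far as the arm can. A call is refused whole if a number of a shift passes 6.25 or a number of a turn 0.188, either way. A call with a gripper value outside its range is refused whole. The fingers move at their own pace and stop on an object; "newtons" is the grip in N (left out, the last holds). Time passes only in rows, so rows that do not move let the fingers close. It gives the time, the measured TCP pose, the force, the opening and the grip force at its end, in the units of the state.
- r.get_obs(): the state, without advancing time (a new reading comes with each control period).
- r.get_image(name): name is "scene" or "side" or "wrist"; returns the picture (480x640x3 uint8, red, green, blue); there is no depth.
- r.get_calibration(name): a dict with "camera_matrix" (3x3 intrinsics, pixels), "cam_to_world" (4x4, takes a point from camera to world coordinates). Camera axes: x right, y up, looking along -z (the intrinsics and any distortion apply to the point x, -y, -z); pixel columns grow to the right and rows downward; lengths in mm; the calibration is good to about 2 mm. A picture is of the moment at which its call begins: read the wrist's pose just before it. get_calibration takes no time and is no camera call; for the wrist camera it gives the pose at the moment of the call.
- r.hand_in(): hands the job in; it is judged then, once.
The state is a dict: "t": time; "joint_pos": joint angles; "qvel": joint speeds; "joint_efforts": joint torques, N m; "eef_pos": TCP position; "eef_rot": TCP orientation; "contact_force": force on the tool from outside, world axes, zero at the start; "ft_torque": the same for the moment, N m; "finger_gap": opening from 0.0 (shut) to 1.0 (fully open); "grasp_force": force on a finger pad.
Only numpy, scipy, OpenCV 4.12 (cv2) and the standard library are available. Lean on these libraries where they do the work, as an engineer would, in place of code of your own. Each camera call takes 0.05 s, during which the arm holds its last target. There are 200 camera calls.

### The job

In the open blue parts box a tall cardboard carton stands on end and keeps the lid from closing. Push it over with the fingertips so that it lies flat on the floor of the box, not on top of the loose bearing, then push the hinged lid over from behind and press it fully shut. Do not pick up the carton or the bearing, and leave everything on the bench around the box where it is.

Things in the scene. Friction and masses are not known exactly. Their poses are not given: they have to be found in the camera images.
- tote: blue open-topped plastic box, fixed to the bench: outside 220 mm along its x, 300 mm along its y, 100 mm tall; walls and floor 5 mm thick (inside 210 x 290 mm, 95 mm deep). Origin: centre of its underside, on the bench. Its x points across the box to the hinge side (away from the robot, turned up to 0.2 rad either way), y along its long side, z up
- lid (a joint): angle of the grey plastic lid (300 mm wide, 222 mm hinge to free edge, 6 mm thick) hinged on top of the box's far (+x) wall: 0 = fully shut on the rim, 1.57 = upright, 1.9 = stop, leaning back. Starts at 1.55 to 1.75, outer face away from the robot. Stiff hinge: the lid stays at any angle and takes 1 to 5 N at the free edge to swing; no spring, latch or handle
- lid_hinge (a point): middle of the lid's hinge line, 100.5 mm above the bench, 110 mm along +x of the box from its centre. The hinge line is parallel to the box's y. The frame turns with the lid: its x points from the free edge to the hinge, its z out of the outer face; the outer face lies 6 mm from the hinge line
- lid_edge (a point): middle of the lid's free edge, on its outer face, 222 mm from the hinge line; the frame turns with the lid like lid_hinge
- carton: cardboard carton 60 x 60 x 150 mm, 0.2-0.4 kg, on end on the box's floor, top 155 mm above the bench. It stands near either end, 70-95 mm from the box's middle along its y, 44-52 mm along x, square within 0.1 rad. Origin: centre of its starting underside; z runs along its length. Pushed near the top towards the far end it tips without sliding and has room to lie there
- carton_center (a point): the middle of the carton, 75 mm along its z from its origin; 80 mm above the bench while it stands, 35 mm when it lies on the box's floor
- bearing: loose steel ring bearing, 40 mm across, 18 mm bore, 14 mm high, lying flat on the floor of the box near the other end and to the other side of its long middle line than the carton; it stays in the box. Origin: centre of its underside
- spare_carton: cardboard carton 70 x 70 x 110 mm standing on the bench beside one end of the blue box; not part of the job. Origin: centre of its underside
- spray_can: closed aluminium can, 52 mm across, 140 mm tall, standing on the bench beside the other end of the blue box; not part of the job. Origin: centre of its underside
- tape_roll: clear tape roll lying flat, 100 mm across, 45 mm high; not part of the job. Origin: centre of its underside
- wrench: steel wrench 180 mm long lying on the bench; not part of the job. Origin: underside at mid length
- grease_jar: black jar 66 mm across, 70 mm tall; not part of the job. Origin: centre of its underside
- oil_filter: white oil filter 76 mm across, 85 mm tall; not part of the job. Origin: centre of its underside
- flat_carton: low cardboard carton 130 x 90 x 40 mm on the bench; not part of the job. Origin: centre of its underside
Not all that is in view belongs to the job. Of the things that look like the bearing, take the one that is farthest to the robot's left at the start.

How it is judged (in metres and radians):
On the way, in this order (a step that is already met when the one before it is completed fails the run):
1. the carton lies flat on the floor of the box (angle between carton's own z axis and vertical between 1.51 and 1.63 rad and z of carton_center in the frame of tote below 0.045 m and x of carton_center in the frame of tote between -0.105 and 0.105 m and y of carton_center in the frame of tote between -0.145 and 0.145 m), for 0.2 s.
2. the lid is fully shut (value of joint lid below 0.03 rad), for 0.2 s.
At the end, for the whole second after the job is handed in: the carton lies at rest inside the box with its length level within 0.06 rad and its middle no more than 45 mm above the bench, the bearing is still in the box, and the lid is shut to less than 0.03 rad (about 7 mm at its free edge) (all of step 1 and x of bearing in the frame of tote between -0.105 and 0.105 m and y of bearing in the frame of tote between -0.145 and 0.145 m and z of bearing in the frame of tote below 0.04 m and value of joint lid below 0.03 rad and linear speed of carton below 0.02 m/s and velocity of joint lid below 0.05 rad/s); the robot touches nothing.
It fails at once if the lid is brought down (below 1.2 rad) while the carton still stands (value of joint lid below 1.2 rad and angle between carton's own z axis and vertical below 1.2 rad).
It fails at once if the carton is lifted (its middle more than 105 mm above the bench) (height (world z) of carton_center above 0.105 m).
It fails at once if the bearing is lifted (more than 50 mm above the bench) (height (world z) of bearing above 0.05 m).
It fails at once if something on the bench around the box is moved more than 30 mm (distance of any of spare_carton, spray_can, tape_roll, wrench, grease_jar, oil_filter, flat_carton from where it was at the start of the episode above 0.03 m).
It also fails if it takes over 58 s, if anything falls off the work surface, if the arm or the gripper's body presses on something with over 40 N, if the wrist force passes 120 N, or if a joint passes its speed limit or range.

## Working session

There is one attempt and no reset: what is moved stays moved. The work goes in short steps, Python scripts to look and compute and a tool call to move; the robot and the scene stay as the last step left them, time stands still between calls to the robot, and variables do not carry over. Pictures are saved under pics/ and viewed, at most 10 in all, crops included, and the job is handed in when it is done.

Besides the shell and the picture viewer there is one more tool, called after "Request:" by a JSON object that holds its "name" and its "arguments", one argument or row to a line. send_rows: Moves the arm, as the interface text tells. Its arguments: {"type":"object","properties":{"rows":{"type":"array"},"newtons":{"type":"number"}},"required":["rows"]}

```bash
mkdir -p pics; ls; python3 - <<'E'
from plant import r
import cv2,numpy as np
o=r.get_obs();print(o)
for n in("scene","side"):
    im=r.get_image(n);cv2.imwrite(f"pics/{n}0.png",im[:,:,::-1]);c=r.get_calibration(n);print(n,np.round(c["camera_matrix"],1).tolist(),np.round(c["cam_to_world"],3).tolist(),c.keys())
E
```

```text
pics
{'t': 0.0, 'joint_pos': array([-9.18412194e-01,  3.85577244e-01,  6.57279085e-03, -5.06178421e-04,
       -1.19401905e+00, -2.58608262e-01]), 'qvel': array([ 0.00059355, -0.00075274, -0.00027627,  0.0001577 , -0.00037049,
       -0.00061245]), 'joint_efforts': array([ 1.53715711e-03, -3.90664601e+01,  1.87404460e+01,  4.21976164e+00,
        1.10693273e-02, -1.93199676e-04]), 'eef_pos': array([ 239.57216082, -576.57559928,  221.42532007]), 'eef_rot': array([-1.95526640e-01,  9.80697730e-01,  1.10353111e-03, -2.78627754e-04]), 'contact_force': array([-0.05215578, -1.03437007,  0.41412055]), 'ft_torque': array([ 0.01816522,  0.02010042, -0.0274035 ]), 'grasp_force': 0.0, 'finger_gap': 1.0003288507976813}
scene [[620.0, 0.0, 335.9], [0.0, 620.0, 234.5], [0.0, 0.0, 1.0]] [[-0.995, -0.086, 0.057, 660.235], [0.103, -0.832, 0.546, 821.466], [0.0, 0.549, 0.836, 1338.041], [0.0, 0.0, 0.0, 1.0]] dict_keys(['camera_matrix', 'cam_to_world'])
side [[571.7, 0.0, 318.1], [0.0, 571.7, 238.3], [0.0, 0.0, 1.0]] [[0.996, 0.058, -0.075, 462.657], [-0.095, 0.637, -0.765, -1133.197], [0.004, 0.768, 0.64, 1049.342], [0.0, 0.0, 0.0, 1.0]] dict_keys(['camera_matrix', 'cam_to_world'])
```

View pics/scene0.png

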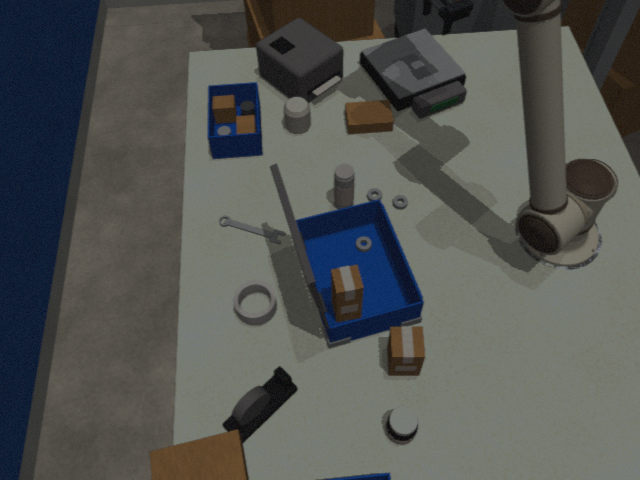

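View pics/side0.png

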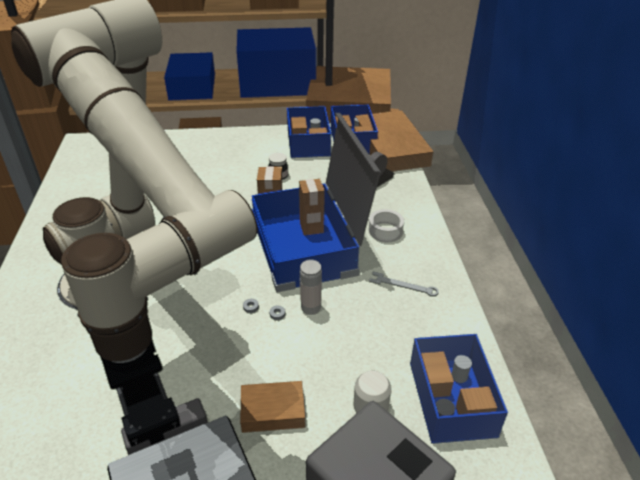

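The scene view shows the box at about (360,270), with its lid open on the image-left side (+x). The carton stands at the +y end, around (347,290). Three rings could be the bearing: (364,243) inside the box, and (374,195) and (400,201) on the bench. Image-down is the robot's left, so the one in the box, at (364,243), is farthest left and fits the description. I'll confirm that in an enlarged crop.

```bash
cat > h.py <<'E'
import numpy as np,cv2
from plant import r
def ray(n,p,z,c=None):
    c=c or r.get_calibration(n);K=np.array(c["camera_matrix"]);T=np.array(c["cam_to_world"])
    out=[]
    for u,v in np.atleast_2d(p):
        d=T[:3,:3]@(np.linalg.inv(K)@[u,v,1]*[1,-1,-1]);o=T[:3,3];out.append(o+d*(z-o[2])/d[2])
    return np.array(out)
def proj(n,P):
    c=r.get_calibration(n);K=np.array(c["camera_matrix"]);T=np.array(c["cam_to_world"])
    q=(np.atleast_2d(P)-T[:3,3])@T[:3,:3]*[1,-1,-1];q=q@K.T;return q[:,:2]/q[:,2:]
def tri(p1,p2):
    a=ray("scene",[p1],0)[0];b=ray("side",[p2],0)[0]
    A=[np.array(r.get_calibration(n)["cam_to_world"])[:3,3] for n in("scene","side")]
    d1=a-A[0];d2=b-A[1];s=np.linalg.lstsq(np.stack([d1,-d2],1),A[1]-A[0],rcond=None)[0]
    x,y=A[0]+s[0]*d1,A[1]+s[1]*d2;return (x+y)/2,np.linalg.norm(x-y)
E
python3 - <<'E'
import cv2
for n,(x,y,w,h) in dict(scene=(265,155,180,195),side=(240,105,150,185)).items():
    im=cv2.imread(f"pics/{n}0.png")[y:y+h,x:x+w]
    im=cv2.resize(im,None,fx=3,fy=3,interpolation=cv2.INTER_CUBIC);im=cv2.convertScaleAbs(im,alpha=1.5,beta=15)
    if n=="scene":a=im
    else:b=im
import numpy as np
H=max(a.shape[0],b.shape[0])
pad=lambda m:np.pad(m,((0,H-m.shape[0]),(0,0),(0,0)))
c=np.hstack([pad(a),pad(b)]);print(c.shape);c=c[:600,:];
cv2.imwrite("pics/ab.png",cv2.resize(c,None,fx=.8,fy=.8) if c.shape[1]>800 else c)
E
```

```text
(585, 990, 3)
```

View pics/ab.png

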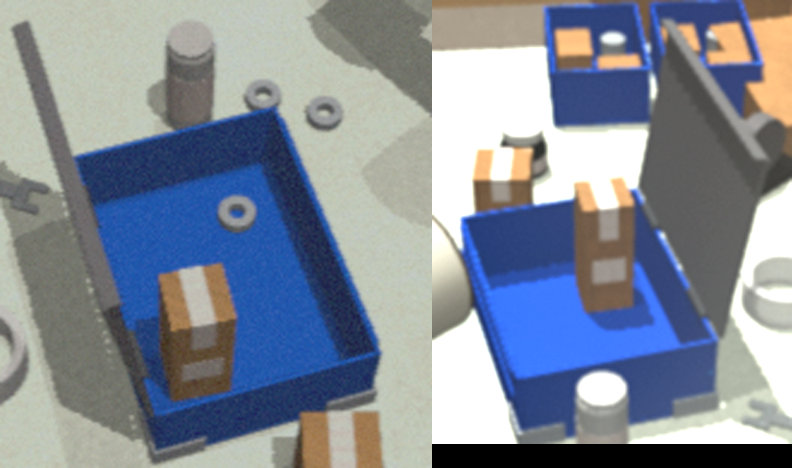

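The crop confirms it: the loose ring in the box is at scene (364,243), toward the robot-side of the box. The other two rings lie outside it. The carton is at the +y, hinge side. Next I'll compute poses from the corners.

```bash
cat > m.py <<'E'
from h import *
S=lambda X,Y:(265+X/2.4,155+Y/2.4); D=lambda X,Y:(240+(X-432)/2.4,105+Y/2.4)
rim=ray("scene",[S(277,110),S(379,352),S(153,443),S(76,157)],100);print("rim scene",rim.round())
print("rim side",ray("side",[D(463,215),D(514,386),D(716,343)],100).round())
e=rim[1]-rim[0];yaw=np.arctan2(-e[0],e[1]);print("yaw",yaw)
ct=ray("scene",[S(160,275),S(226,265),S(237,316),S(164,329)],155);print("ctop",ct.round(),ct.mean(0).round())
cs=ray("side",[D(574,190),D(626,180),D(634,203),D(580,212)],155);print(cs.round(),cs.mean(0).round())
print("bearing",ray("scene",[S(237,211)],19).round())
near=(rim[0]+rim[1])/2;c=near+110*np.array([np.cos(yaw),np.sin(yaw),0]);print("tote c",c.round())
R=np.array([[np.cos(yaw),np.sin(yaw)],[-np.sin(yaw),np.cos(yaw)]])
for n,p in dict(ct=ct.mean(0),cs=cs.mean(0),b=ray("scene",[S(237,211)],19)[0]).items(): print(n,(R@(p-c)[:2]).round())
# lid corners triangulate
for a,b in (((15,28),(668,22)),((115,306),(762,162))):
    p,g=tri(S(*a),D(*b));print("lid",p.round(),g.round(1),(R@(p-c)[:2]).round())
print("can top",ray("scene",[S(190,33)],140).round(),"spare",ray("scene",[(391,328),(422,327)],110).round(), "tape",ray("scene",[(255,300)],45).round(),"wrench",ray("scene",[(223,222),(282,237)],5).round(),"flat", ray("scene",[(347,105),(391,103),(392,122)],40).round(),"jar",ray("scene",[(403,418)],70).round())
E
python3 m.py
```

```text
rim scene [[457. -75. 100.]
 [402. 211. 100.]
 [619. 281. 100.]
 [667. -37. 100.]]
rim side [[407. 212. 100.]
 [457. -94. 100.]
 [672. -46. 100.]]
yaw 0.18913380200382063
ctop [[599. 140. 155.]
 [537. 136. 155.]
 [534. 190. 155.]
 [601. 196. 155.]] [568. 165. 155.]
[[537. 173. 155.]
 [599. 188. 155.]
 [603. 141. 155.]
 [541. 129. 155.]] [570. 157. 155.]
bearing [[504.  -7.  19.]]
tote c [537.  89. 100.]
ct [44. 69.]
cs [45. 61.]
b [-51. -88.]
lid [665.  65. 423.] 78.9 [121. -48.]
lid [698. 172. 183.] 111.1 [173.  51.]
can top [[ 539. -153.  140.]] spare [[484. 272. 110.]
 [417. 276. 110.]] tape [[779. 140.  45.]] wrench [[ 859. -117.    5.]
 [ 708.  -55.    5.]] flat [[ 494. -470.   40.]
 [ 366. -465.   40.]
 [ 375. -390.   40.]] jar [[484. 455.  70.]]
```

Request:
{"name": "send_rows", "arguments": {
  "rows": [
    {"linear": [1.9, 4.8, 1.1], "delta_rot": [0, 0, -0.018], "hand": 0},
    {"linear": [1.9, 4.8, 1.1], "delta_rot": [0, 0, -0.018], "hand": 0},
    {"linear": [1.9, 4.8, 1.1], "delta_rot": [0, 0, -0.018], "hand": 0},
    {"linear": [1.9, 4.8, 1.1], "delta_rot": [0, 0, -0.018], "hand": 0},
    {"linear": [1.9, 4.8, 1.1], "delta_rot": [0, 0, -0.018], "hand": 0},
    {"linear": [1.9, 4.8, 1.1], "delta_rot": [0, 0, -0.018], "hand": 0},
    {"linear": [1.9, 4.8, 1.1], "delta_rot": [0, 0, -0.018], "hand": 0},
    {"linear": [1.9, 4.8, 1.1], "delta_rot": [0, 0, -0.018], "hand": 0},
    {"linear": [1.9, 4.8, 1.1], "delta_rot": [0, 0, -0.018], "hand": 0},
    {"linear": [1.9, 4.8, 1.1], "delta_rot": [0, 0, -0.018], "hand": 0},
    {"linear": [1.9, 4.8, 1.1], "delta_rot": [0, 0, -0.018], "hand": 0},
    {"linear": [1.9, 4.8, 1.1], "delta_rot": [0, 0, -0.018], "hand": 0}
  ]
}}

```text
t: 1.6
eef_pos: [467.8, 0.6, 354.7]
eef_rot: [-0.089, 0.996, 0.0, -0.0]
contact_force: [-0.1, -1.5, -1.3]
finger_gap: 0.003
grasp_force: 0.0
```

```bash
cat >> m.py <<'E'
c=np.array([539,83]);R=np.array([[.984,.177],[-.177,.984]])
print("--")
for a,b in (((15,28),(762,162)),((115,306),(668,22))):
    p,g=tri(S(*a),D(*b));print("lid",p.round(),g.round(1),(R@(p[:2]-c)).round())
for p,z in ((ray("scene",[S(190,33)],140)[0],0),(tri(S(190,33),D(601,380))[0],1)):print("can",p.round())
E
python3 m.py | sed '1,/--/d'; python3 -c "
from plant import r
o=r.get_obs();print(o['t'],o['eef_pos'],o['eef_rot'])
import cv2
cv2.imwrite('pics/w1.png',r.get_image('wrist')[:,:,::-1])"
```

```text
lid [709. -31. 316.] 1.1 [ 148. -142.]
lid [649. 258. 318.] 7.3 [139. 153.]
can [ 539. -153.  140.]
can [ 541. -146.  148.]
1.6 [467.84657227   0.58311168 354.71152598] [-8.86552952e-02  9.96062352e-01  6.25704607e-05 -1.59666898e-04]
```

View pics/w1.png

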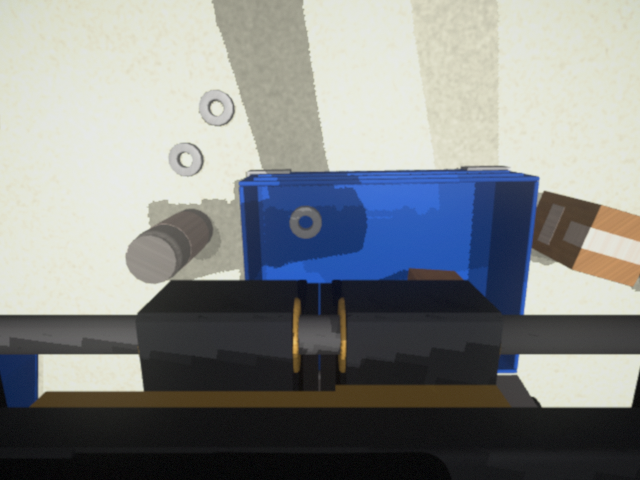

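The wrist view shows the near rim from (241,181) to (537,178), parallel to the closing line. The bearing is at (306,222) and the can at (155,255). The wide gripper body runs along the box's y, as I wanted. The lid leans back to about 1.72 rad. Moving behind the carton.

```bash
python3 -c "
from h import *
print(ray('wrist',[(241,181),(537,178)],100).round(), ray('wrist',[(306,222)],19).round())"
```

```text
[[464. -74. 100.]
 [407. 216. 100.]] [[510.  -2.  19.]]
```

Request:
{"name": "send_rows", "arguments": {
  "rows": [
    {"linear": [1.0, 4.5, 0], "delta_rot": [0, 0, 0], "hand": 0},
    {"linear": [2.0, 4.5, 0], "delta_rot": [0, 0, 0], "hand": 0},
    {"linear": [2.0, 4.5, -1.0], "delta_rot": [0, 0, 0], "hand": 0},
    {"linear": [2.0, 4.5, -2.0], "delta_rot": [0, 0, 0], "hand": 0},
    {"linear": [2.0, 4.5, -2.0], "delta_rot": [0, 0, 0], "hand": 0},
    {"linear": [0, 0.2, -4.0], "delta_rot": [0, 0, 0], "hand": 0},
    {"linear": [0, 0, -4.0], "delta_rot": [0, 0, 0], "hand": 0},
    {"linear": [0, 0, 0], "delta_rot": [0, 0, 0], "hand": 0}
  ]
}}

```text
t: 2.65
eef_pos: [555.9, 224.8, 220.7]
eef_rot: [-0.089, 0.996, -0.002, -0.004]
contact_force: [-0.2, 0.1, 0.6]
finger_gap: 0.005
grasp_force: 0.0
```

Request:
{"name": "send_rows", "arguments": {
  "rows": [
    {"linear": [0, 0.2, -3.0], "delta_rot": [0, 0, 0], "hand": 0},
    {"linear": [0, 0.2, -3.0], "delta_rot": [0, 0, 0], "hand": 0},
    {"linear": [0, 0, -2.5], "delta_rot": [0, 0, 0], "hand": 0},
    {"linear": [0, 0, 0], "delta_rot": [0, 0, 0], "hand": 0}
  ]
}}

```text
t: 3.15
eef_pos: [557.8, 229.5, 139.6]
eef_rot: [-0.089, 0.996, -0.001, -0.001]
contact_force: [0.7, -0.0, 0.5]
finger_gap: 0.001
grasp_force: 0.0
```

```bash
python3 -c "
from plant import r
import cv2,numpy as np
a=r.get_image('scene')[180:400,220:460,::-1];b=r.get_image('side')[90:310,220:400,::-1]
cv2.imwrite('pics/p2.png',cv2.resize(np.hstack([a,b]),None,fx=1.9,fy=1.9))"
```

```text
(no output)
```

View pics/p2.png

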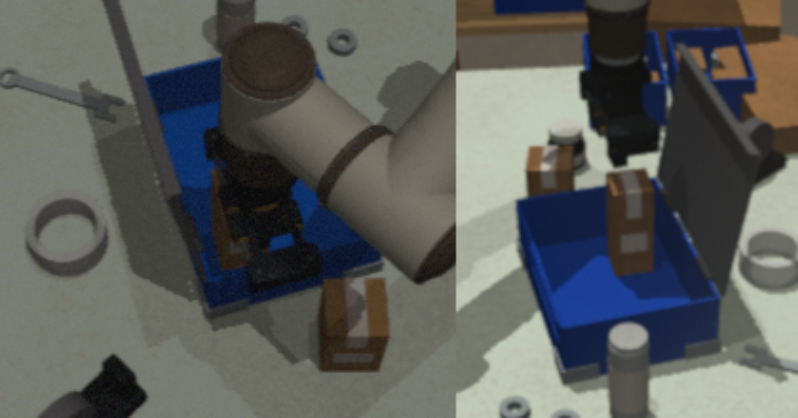

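The fingers are down just behind the carton's top (side-crop finger at (630,150), carton top at (630,180)), clear of the lid and the spare carton. Pushing along −y of the box.

Request:
{"name": "send_rows", "arguments": {
  "rows": [
    {"linear": [0.15, -0.9, 0], "delta_rot": [0, 0, 0], "hand": 0},
    {"linear": [0.15, -0.9, 0], "delta_rot": [0, 0, 0], "hand": 0},
    {"linear": [0.15, -0.9, 0], "delta_rot": [0, 0, 0], "hand": 0},
    {"linear": [0.15, -0.9, 0], "delta_rot": [0, 0, 0], "hand": 0},
    {"linear": [0.15, -0.9, 0], "delta_rot": [0, 0, 0], "hand": 0},
    {"linear": [0.15, -0.9, 0], "delta_rot": [0, 0, 0], "hand": 0}
  ]
}}

```text
t: 4.0
eef_pos: [566.9, 175.2, 139.5]
eef_rot: [-0.089, 0.996, -0.0, -0.0]
contact_force: [0.7, 1.5, 0.5]
finger_gap: 0.005
grasp_force: 0.3
```

Request:
{"name": "send_rows", "arguments": {
  "rows": [
    {"linear": [0.15, -0.9, 0], "delta_rot": [0, 0, 0], "hand": 0},
    {"linear": [0.15, -0.9, 0], "delta_rot": [0, 0, 0], "hand": 0},
    {"linear": [0.15, -0.9, 0], "delta_rot": [0, 0, 0], "hand": 0},
    {"linear": [0.15, -0.9, 0], "delta_rot": [0, 0, 0], "hand": 0},
    {"linear": [0.15, -0.9, 0], "delta_rot": [0, 0, 0], "hand": 0},
    {"linear": [0, 0, 0], "delta_rot": [0, 0, 0], "hand": 0}
  ]
}}

```text
t: 4.75
eef_pos: [574.4, 130.2, 139.5]
eef_rot: [-0.088, 0.996, -0.0, -0.0]
contact_force: [-0.9, -0.3, 0.3]
finger_gap: 0.0
grasp_force: 0.0
```

```bash
python3 -c "
from plant import r
import cv2,numpy as np
a=r.get_image('scene')[180:400,220:460,::-1];b=r.get_image('side')[90:310,220:400,::-1]
cv2.imwrite('pics/p3.png',cv2.resize(np.hstack([a,b]),None,fx=1.9,fy=1.9))"
```

```text
(no output)
```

View pics/p3.png

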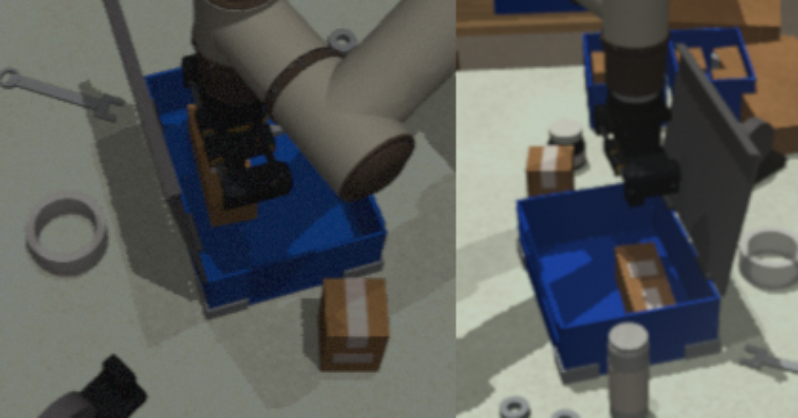

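The carton lies flat on the box floor (side crop (645,280)) and the bench items look undisturbed. Now I go up, over the lid and down behind it.

Request:
{"name": "send_rows", "arguments": {
  "rows": [
    {"linear": [0, 0, 4.0], "delta_rot": [0, 0, 0], "hand": 0},
    {"linear": [0, 0, 5.0], "delta_rot": [0, 0, 0], "hand": 0},
    {"linear": [0, 0, 5.5], "delta_rot": [0, 0, 0], "hand": 0},
    {"linear": [0, 0, 5.5], "delta_rot": [0, 0, 0], "hand": 0},
    {"linear": [0, 0, 4.0], "delta_rot": [0, 0, 0], "hand": 0},
    {"linear": [0, 0, 2.0], "delta_rot": [0, 0, 0], "hand": 0},
    {"linear": [4.0, -0.2, 0], "delta_rot": [0, 0, 0], "hand": 0},
    {"linear": [4.0, -0.2, 0], "delta_rot": [0, 0, 0], "hand": 0},
    {"linear": [4.0, -0.3, 0], "delta_rot": [0, 0, 0], "hand": 0},
    {"linear": [4.0, -0.3, 0], "delta_rot": [0, 0, 0], "hand": 0},
    {"linear": [0, 0, 0], "delta_rot": [0, 0, 0], "hand": 0}
  ]
}}

```text
t: 6.22
eef_pos: [736.5, 121.3, 394.1]
eef_rot: [-0.088, 0.996, -0.0, -0.003]
contact_force: [0.9, -0.4, -0.6]
finger_gap: 0.003
grasp_force: 0.0
```

```bash
python3 -c "
from plant import r
import cv2,numpy as np
print(r.get_obs()['joint_pos'])
a=r.get_image('scene')[150:370,220:460,::-1];b=r.get_image('side')[60:280,220:400,::-1]
cv2.imwrite('pics/p4.png',cv2.resize(np.hstack([a,b]),None,fx=1.9,fy=1.9))"
```

```text
[ 3.78568288e-01  5.92394756e-01  7.62755364e-01 -9.82748210e-04
 -1.74745774e+00 -1.77253998e+00]
```

View pics/p4.png

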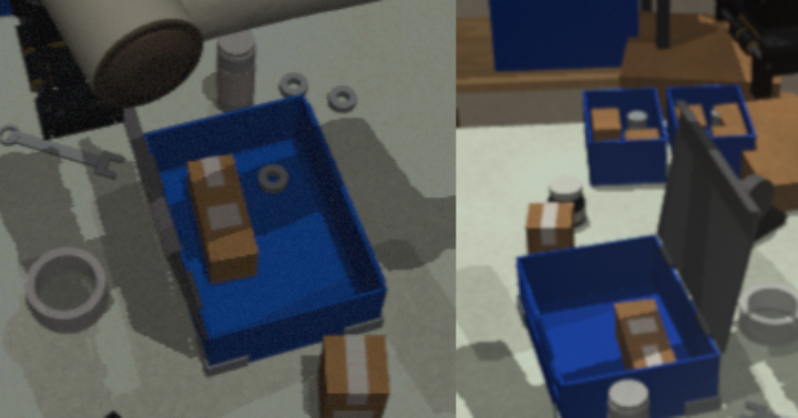

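Carton flat at (222,215) in the left crop, bearing free beside it at (273,178), lid still open. Descending behind the lid.

Request:
{"name": "send_rows", "arguments": {
  "rows": [
    {"linear": [0, 0, -4.0], "delta_rot": [0, 0, 0], "hand": 0},
    {"linear": [0, 0, -4.0], "delta_rot": [0, 0, 0], "hand": 0},
    {"linear": [0, 0, -2.5], "delta_rot": [0, 0, 0], "hand": 0},
    {"linear": [0, 0, 0], "delta_rot": [0, 0, 0], "hand": 0}
  ]
}}

```text
t: 6.82
eef_pos: [732.5, 121.0, 294.1]
eef_rot: [-0.089, 0.996, -0.0, -0.001]
contact_force: [0.8, 0.4, -0.3]
finger_gap: 0.005
grasp_force: 0.0
```

Request:
{"name": "send_rows", "arguments": {
  "rows": [
    {"linear": [-1.5, -0.27, 0], "delta_rot": [0, 0, 0], "hand": 0},
    {"linear": [-1.5, -0.27, 0], "delta_rot": [0, 0, 0], "hand": 0},
    {"linear": [-1.5, -0.27, 0], "delta_rot": [0, 0, 0], "hand": 0},
    {"linear": [-1.5, -0.27, 0], "delta_rot": [0, 0, 0], "hand": 0}
  ]
}}

```text
t: 7.32
eef_pos: [675.5, 110.4, 299.5]
eef_rot: [-0.089, 0.996, 0.0, 0.005]
contact_force: [2.6, 0.3, 1.7]
finger_gap: 0.005
grasp_force: 1.3
```

Request:
{"name": "send_rows", "arguments": {
  "rows": [
    {"linear": [-2.15, -0.39, -0.5], "delta_rot": [0, 0, 0], "hand": 0},
    {"linear": [-2.15, -0.39, -0.5], "delta_rot": [0, 0, 0], "hand": 0},
    {"linear": [-1.8, -0.33, -0.45], "delta_rot": [0, 0, 0], "hand": 0},
    {"linear": [-1.8, -0.33, -0.45], "delta_rot": [0, 0, 0], "hand": 0},
    {"linear": [-1.7, -0.3, -0.8], "delta_rot": [0, 0, 0], "hand": 0},
    {"linear": [-1.7, -0.3, -0.8], "delta_rot": [0, 0, 0], "hand": 0},
    {"linear": [-1.5, -0.27, -1.1], "delta_rot": [0, 0, 0], "hand": 0},
    {"linear": [-1.5, -0.27, -1.1], "delta_rot": [0, 0, 0], "hand": 0}
  ]
}}

```text
t: 8.32
eef_pos: [532.5, 84.6, 241.2]
eef_rot: [-0.089, 0.996, 0.001, 0.004]
contact_force: [2.3, -0.2, 0.2]
finger_gap: 0.007
grasp_force: 0.7
```

Request:
{"name": "send_rows", "arguments": {
  "rows": [
    {"linear": [-1.25, -0.23, -1.4], "delta_rot": [0, 0, 0], "hand": 0},
    {"linear": [-1.25, -0.23, -1.4], "delta_rot": [0, 0, 0], "hand": 0},
    {"linear": [-0.95, -0.17, -1.65], "delta_rot": [0, 0, 0], "hand": 0},
    {"linear": [-0.95, -0.17, -1.65], "delta_rot": [0, 0, 0], "hand": 0},
    {"linear": [-0.6, -0.1, -1.8], "delta_rot": [0, 0, 0], "hand": 0},
    {"linear": [-0.6, -0.1, -1.8], "delta_rot": [0, 0, 0], "hand": 0},
    {"linear": [-0.3, 0, -1.5], "delta_rot": [0, 0, 0], "hand": 0},
    {"linear": [-0.2, 0, -1.2], "delta_rot": [0, 0, 0], "hand": 0}
  ]
}}

```text
t: 9.32
eef_pos: [471.8, 75.0, 115.5]
eef_rot: [-0.089, 0.996, 0.001, 0.003]
contact_force: [0.7, 0.7, 0.3]
finger_gap: 0.003
grasp_force: 0.5
```

Request:
{"name": "send_rows", "arguments": {
  "rows": [
    {"linear": [0, 0, -0.4], "delta_rot": [0, 0, 0], "hand": 0},
    {"linear": [0, 0, -0.4], "delta_rot": [0, 0, 0], "hand": 0},
    {"linear": [0, 0, -0.3], "delta_rot": [0, 0, 0], "hand": 0},
    {"linear": [0, 0, 0], "delta_rot": [0, 0, 0], "hand": 0}
  ]
}}

```text
t: 9.82
eef_pos: [470.8, 74.6, 106.7]
eef_rot: [-0.09, 0.996, -0.0, 0.001]
contact_force: [-10.3, 1.3, 25.5]
finger_gap: 0.007
grasp_force: 13.0
```

Request:
{"name": "send_rows", "arguments": {
  "rows": [
    {"linear": [0, 0, 0], "delta_rot": [0, 0, 0], "hand": 0},
    {"linear": [0, 0, 1.0], "delta_rot": [0, 0, 0], "hand": 0},
    {"linear": [0, 0, 3.0], "delta_rot": [0, 0, 0], "hand": 0},
    {"linear": [0, 0, 5.0], "delta_rot": [0, 0, 0], "hand": 0},
    {"linear": [-1.0, -4.0, 4.0], "delta_rot": [0, 0, 0], "hand": 0},
    {"linear": [-1.0, -5.0, 3.0], "delta_rot": [0, 0, 0], "hand": 0},
    {"linear": [-1.0, -5.0, 2.0], "delta_rot": [0, 0, 0], "hand": 0},
    {"linear": [0, -5.0, 0], "delta_rot": [0, 0, 0], "hand": 0},
    {"linear": [0, -5.0, 0], "delta_rot": [0, 0, 0], "hand": 0},
    {"linear": [0, 0, 0], "delta_rot": [0, 0, 0], "hand": 0}
  ]
}}

```text
t: 11.08
eef_pos: [439.9, -168.3, 282.4]
eef_rot: [-0.086, 0.996, -0.0, -0.0]
contact_force: [0.1, 1.3, 0.9]
finger_gap: 0.005
grasp_force: 0.0
```

```bash
python3 -c "
from plant import r
import cv2,numpy as np
a=r.get_image('scene')[150:370,220:460,::-1];b=r.get_image('side')[90:310,220:400,::-1]
cv2.imwrite('pics/p5.png',cv2.resize(np.hstack([a,b]),None,fx=1.9,fy=1.9))"
```

```text
(no output)
```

View pics/p5.png

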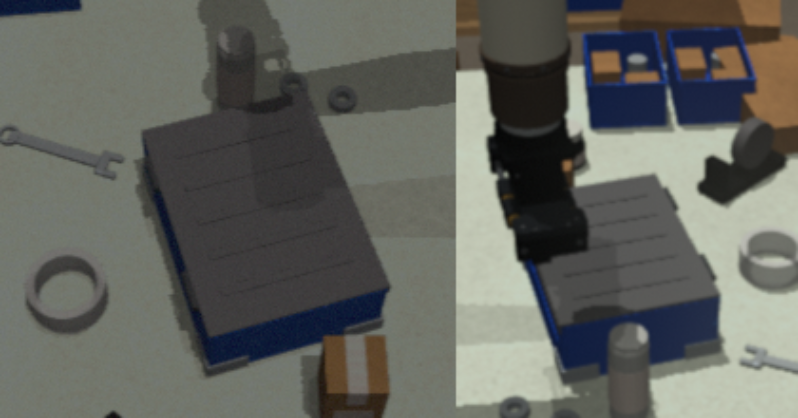

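The lid lies flat on the rim along all its edges (left crop (265,215)), the gripper is clear, and the neighbouring items haven't moved. Handing in.

```bash
python3 -c "
from plant import r
print(r.hand_in())"
```

```text
the job is handed in; nothing more can be done
None
```

The job is handed in at about 11 s of the 58 s allowed: the carton lies flat beside the bearing, the lid is pressed shut and the bench items look unmoved, but hand-in returned no verdict.

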